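# Sort the salvaged amplifier parts into their trays

### The job

Sort the five loose parts on the bench (two capacitors, two heat sinks, one transformer) into the three blue trays, each into the tray that already holds a fixed sample of its own kind. Stand every part the way up it stands now, flat on the tray floor, not on a tray's edge or on another part, let it go, and leave the green circuit board where it lies.

Things in the scene. Friction and masses are not known exactly. Their poses are not given: they have to be found in the camera images.
- capacitor_a: loose can capacitor, upright cylinder, diameter 30 mm, height 50 mm, black sleeve, round aluminium top with a cross scored in it, 35 to 60 g, identical to the other one; origin at the centre of its underside, z up along the can; may be gripped from any side
- capacitor_b: loose can capacitor, upright cylinder, diameter 30 mm, height 50 mm, black sleeve, round aluminium top with a cross scored in it, 35 to 60 g, identical to the other one; origin at the centre of its underside, z up along the can; may be gripped from any side
- heatsink_a: loose extruded aluminium heat sink, bare metal, 28 mm (x) by 45 mm (y), 42 mm high, identical to the other one; base plate down, six upright fins running along y; origin at the centre of its underside, z up; grip it across its 28 mm (x), on the outer fins; 50 to 90 g
- heatsink_b: loose extruded aluminium heat sink, bare metal, 28 mm (x) by 45 mm (y), 42 mm high, identical to the other one; base plate down, six upright fins running along y; origin at the centre of its underside, z up; grip it across its 28 mm (x), on the outer fins; 50 to 90 g
- transformer: loose small mains transformer on a black base plate 36 mm (x) by 42 mm (y), 5 mm thick; dark laminated steel core 18 mm (x) by 42 mm (y), top at 42 mm; amber taped winding sticking out of both sides, 34 mm (x) by 24 mm (y), top at 34 mm; origin at the centre of its underside, z up; grip it across the 42 mm of the core (y); 170 to 310 g
- tray_capacitor: low blue open tray fixed to the bench, outside 140 mm (x) by 130 mm (y), 16 mm high, walls and floor 4 mm thick; origin at the centre of its underside, z up. A sample capacitor like the loose ones is fixed upright in it, centred at x = +42 mm, y = 0, turned as the tray is. The floor from x = -66 to +27 mm over y = -61 to +61 mm is free. Trays differ only by their samples
- tray_heatsink: low blue open tray fixed to the bench, outside 140 mm (x) by 130 mm (y), 16 mm high, walls and floor 4 mm thick; origin at the centre of its underside, z up. A sample heat sink like the loose ones is fixed upright in it, centred at x = +42 mm, y = 0, turned as the tray is. The floor from x = -66 to +28 mm over y = -61 to +61 mm is free. Trays differ only by their samples
- tray_transformer: low blue open tray fixed to the bench, outside 140 mm (x) by 130 mm (y), 16 mm high, walls and floor 4 mm thick; origin at the centre of its underside, z up. A sample transformer like the loose ones is fixed upright in it, centred at x = +42 mm, y = 0, turned as the tray is. The floor from x = -66 to +24 mm over y = -61 to +61 mm is free. Trays differ only by their samples
- circuit_board: loose green circuit board, 90 mm (x) by 65 mm (y), with small parts on it up to 16 mm high, lying on the bench among the loose parts; origin at the centre of its underside, z up; not to be shifted
There are look-alikes about, which are no part of the job. Leave any turquoise look-alike of the tray_transformer alone.

How it is judged:
By the outcome, as a careful person would: the job done as asked, in the order asked, and still so for the second after the job is handed in, with the robot touching nothing.
It also fails if it takes over 112 s, if anything falls off the work surface, if the arm or the gripper's body presses on something with over 40 N, if the wrist force passes 120 N, or if a joint passes its speed limit or range.

### The arm

A 6-joint arm with a two-finger parallel gripper is mounted at the origin on the work surface. World frame = base frame: x ahead of the robot, y to its left, z up, the work surface at z = 0. Lengths are in mm, angles in rad, forces in N, time in s.
With the tool pointing down it reaches from about 400 to 925 mm from the base axis. Payload 12.5 kg.
Tool frame: the origin (TCP) lies on the mounting face of the last link; the fingertips stand 190 mm ahead of it and the grasp point (between the pads) lies 171 mm ahead of it; z points along the fingers, y is the line along which they close (so a half turn about z gives the same grasp; the last joint's range is limited). The gripper opens to 95 mm and grips with 3 to 60 N. Pads are 20 mm wide; open, the fingers measure 119 mm over their backs; the gripper's body (75 mm by 180 mm) begins 59 mm behind the grasp point.
Start: joints at [1.107, 0.491, 1.559, -0, 1.092, -0.106], TCP at [218.861, 585.427, 404.761] pointing down, gripper open.
Joint ranges: [-3.1, 3.1], [-0.84, 2.19], [0.05, 2.79], [-1.13, 4.28], [0.06, 2.93], [-2.69, 2.69]. Speed limits (rad/s): [2.22, 2.22, 2.79, 3.14, 3.14, 3.14].

### API

Orientations are given as [roll, pitch, yaw] about the fixed x, y, z axes, in that order (R = Rz(yaw) Ry(pitch) Rx(roll)).
In Python, from cell import * gives the robot as it stands.
- The arm moves only by the tool arm_command, never from a script. Its argument "rows" is a list that holds one entry, the list of rows, each a list of 7 numbers: the shift along the tool's x, y, z normalised to -1 to 1, where 1 is 0.15 m, then the turn, a rotation vector about the tool's x, y, z normalised to -1 to 1, where 1 is 360 degrees, then the opening, from -1 (shut) to 1 (fully open). A call has 1 to 10 rows; each row is the pose to reach, as a shift and turn from the pose commanded when the call began, along the tool's axes at that moment, turning the shorter way round; what a row does not reach only later rows make up. A row lasts 1/12 s, in which the tool goes at most 41.7 mm and 7.16 degrees, less where a joint would pass 70% of its speed; a pose out of reach is approached as far as the arm can. A call with a number of a shift or a turn outside -1 to 1 is refused whole. A call with a gripper value outside its range is refused whole. The fingers move at their own pace and stop on an object; the grip force is fixed at half the most. Time passes only in rows, so rows that repeat a pose let the fingers close. It gives the time, the measured TCP pose, the force, the opening and the grip force at its end, in the units of the state.
- state(): the state, without advancing time (a new reading comes with each control period).
- read_camera(name): name is "scene" or "top"; returns (picture, depth): 384x512x3 uint8, red, green, blue; 384x512 float32, mm along the optical axis (not along the pixel's ray), 0 where there is no reading.
- get_calibration(name): a dict with "camera_matrix" (3x3 intrinsics, pixels), "position" and "orientation" of the camera in the world. Camera axes: x right, y up, looking along -z (the intrinsics and any distortion apply to the point x, -y, -z); pixel columns grow to the right and rows downward; lengths in mm; the calibration is good to about 2 mm. A picture is of the moment at which its call begins. get_calibration takes no time and is no camera call.
- job_done(): hands the job in; it is judged then, once.
The state is a dict: "t": time; "joints": joint angles; "qvel": joint speeds; "tau": joint torques, N m; "eef_pos": TCP position; "tcp_rot": TCP orientation; "ft_force": force on the tool from outside, world axes, zero at the start; "moment": the same for the moment, N m; "opening": opening from 0.0 (shut) to 1.0 (fully open); "grip_force": force on a finger pad.
Only numpy, scipy, OpenCV 4.12 (cv2) and the standard library are available. Lean on these libraries where they do the work, as an engineer would, in place of code of your own. Each camera call takes 0.05 s, during which the arm holds its last target. There are 200 camera calls.

## Working session

There is one attempt and no reset: what is moved stays moved. The work goes in short steps, Python scripts to look and compute and a tool call to move; the robot and the scene stay as the last step left them, time stands still between calls to the robot, and variables do not carry over. Pictures are saved under pics/ and viewed, at most 14 in all, crops included, and the job is handed in when it is done.

Besides the shell and the picture viewer there is one more tool, called as a command line: name --argument value ..., lists and objects as JSON in quotes. arm_command: Moves the arm, as the interface text tells. Its arguments: {"type":"object","properties":{"rows":{"type":"array","items":{"type":"array","items":{"type":"array","items":{"type":"number","minimum":-1,"maximum":1}}}}},"required":["rows"]}

```bash
mkdir -p pics; ls; python3 - <<'E'
from cell import *
import cv2,numpy as np
for n in("scene","top"):
    p,d=read_camera(n); c=get_calibration(n); print(n,c)
    np.savez(f"pics/{n}0.npz",p=p,d=d)
    cv2.imwrite(f"pics/{n}0.png",cv2.resize(p[:,:,::-1],(800,600),interpolation=cv2.INTER_CUBIC))
s=state();print(s)
E
```

```text
pics
scene {'camera_matrix': array([[450.63739207,   0.        , 252.66829475],
       [  0.        , 450.63739207, 186.06656455],
       [  0.        ,   0.        ,   1.        ]]), 'position': array([1151.76932344,  660.79134404,  954.10640505]), 'orientation': array([ 0.78870719, -0.01910995,  2.44924124])}
top {'camera_matrix': array([[471.81920779,   0.        , 254.55347699],
       [  0.        , 471.81920779, 185.40156556],
       [  0.        ,   0.        ,   1.        ]]), 'position': array([ 400.5298965 ,  -36.30245011, 1308.68797842]), 'orientation': array([ 0.11287756, -0.01252286, -1.54829118])}
{'t': 0.1, 'joints': array([ 1.10739740e+00,  4.91483304e-01,  1.55942268e+00, -2.89329011e-05,
        1.09171091e+00, -1.05604547e-01]), 'qvel': array([ 1.10884478e-03, -9.15007972e-05, -2.95602380e-03, -4.47934457e-05,
        1.05892206e-03,  1.96633831e-03]), 'tau': array([ 1.98283524e-03, -6.13619971e+01, -2.58603072e+01,  6.93438761e-02,
        4.71617072e-02, -6.48378546e-05]), 'eef_pos': array([218.84536746, 585.38850613, 404.21824563]), 'tcp_rot': array([-3.14057141e+00, -8.24445737e-05,  2.78381159e+00]), 'ft_force': array([0.48884855, 0.97211537, 0.61737955]), 'moment': array([-0.01821637,  0.00884892, -0.0273422 ]), 'grip_force': 0.0, 'opening': 1.0003842782066854}
```

View pics/top0.png

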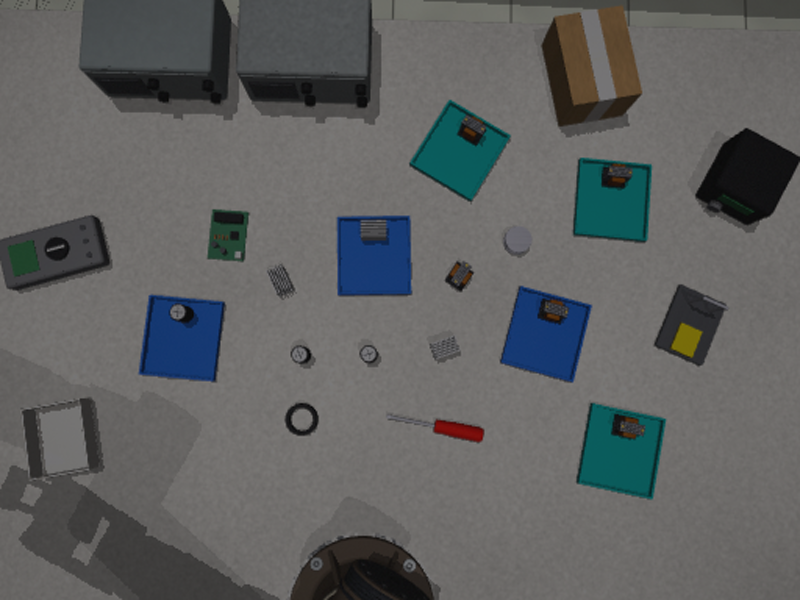

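View pics/scene0.png

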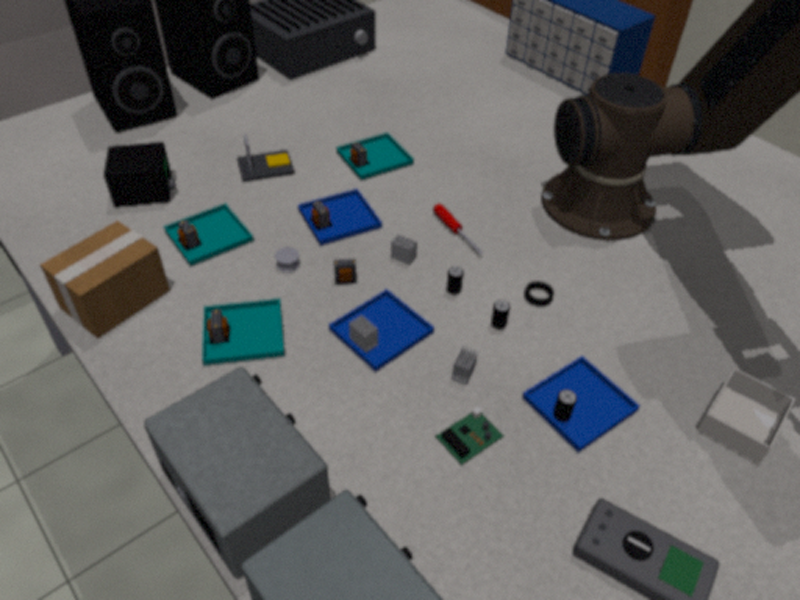

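Top view (800x600 px):
- **Loose parts:** capacitors at (300,354) and (369,354), heat sinks at (281,281) and (445,347), transformer at (460,274).
- **Blue trays:** capacitor (183,338), heat sink (374,255), transformer (546,334).
- **Possible confusions:** turquoise trays with transformer samples at (460,150), (612,200) and (621,450), the fixed samples at (180,313), (373,230) and (553,309), the grey puck at (517,240) and the black ring at (302,418). I'll leave all of these alone.
- **Circuit board:** (229,235).

```bash
cat > h.py <<'E'
import numpy as np,cv2
from scipy.spatial.transform import Rotation as Ro
from cell import *
def cloud(n,d):
    c=get_calibration(n);K=c["camera_matrix"];R=Ro.from_euler("xyz",c["orientation"]).as_matrix()
    v,u=np.indices(d.shape);P=np.dstack([(u-K[0,2])/K[0,0]*d,-(v-K[1,2])/K[0,0]*d,-d])
    return P@R.T+c["position"]
def ray(n,uv,z):
    c=get_calibration(n);K=c["camera_matrix"];R=Ro.from_euler("xyz",c["orientation"]).as_matrix()
    uv=np.atleast_2d(uv).astype(float)
    r=np.c_[(uv[:,0]-K[0,2])/K[0,0],-(uv[:,1]-K[1,2])/K[0,0],-np.ones(len(uv))]@R.T
    o=c["position"];return o+r*((z-o[2])/r[:,2])[:,None]
E
cat > m.py <<'E'
from h import *
N={};
for n in("top","scene"):
    z=np.load(f"pics/{n}0.npz");p,d=z["p"],z["d"];P=cloud(n,d);N[n]=(p,d,P)
    flat=(np.abs(P[...,2])<8)&(d>0);print(n,"bench z",np.median(P[flat][:,2]),P[flat][:,2].std())
    hsv=cv2.cvtColor(p,cv2.COLOR_RGB2HSV);m=cv2.inRange(hsv,(108,120,50),(125,255,255))
    k,l,s,ce=cv2.connectedComponentsWithStats(m)
    for i in range(1,k):
        if s[i,4]<300 or s[i,4]>5000:continue
        q=np.argwhere(l==i)[:,::-1]; w=P[l==i]; w=w[np.isfinite(w).all(1)]
        hull=cv2.convexHull(q.astype(np.float32))[:,0]
        W=ray(n,hull,16)[:,:2].astype(np.float32);print("tray px",ce[i].round(),cv2.minAreaRect(W),"z pct",np.percentile(w[:,2],[5,50,98]).round(1))
T=N["top"][2]
m=((T[...,2]>25)&(T[...,2]<75)&(N["top"][1]>0)).astype(np.uint8)
k,l,s,ce=cv2.connectedComponentsWithStats(m,connectivity=4)
S=N["scene"][2].reshape(-1,3)
for i in range(1,k):
    w=T[l==i];c=w.mean(0)
    if s[i,4]<25 or s[i,4]>900 or not 200<c[0]<800:continue
    zt=np.percentile(w[:,2],90);t=w[w[:,2]>zt-6]
    r=cv2.minAreaRect(t[:,:2].astype(np.float32))
    b=S[(np.hypot(*(S[:,:2]-c[:2]).T)<35)&(S[:,2]>25)&(S[:,2]<75)]
    zs=np.percentile(b[:,2],90) if len(b)>5 else 0; ts=b[b[:,2]>zs-6]
    print("obj px800",(ce[i]*1.5625).round(),"n",s[i,4],"zt %.1f zs %.1f"%(zt,zs),"topc",t[:,:2].mean(0).round(1),"rect",np.round(r[0],1),np.round(r[1],1),round(r[2],1),"scene c",ts[:,:2].mean(0).round(1) if len(ts) else 0)
E
python3 m.py; python3 - <<'E'
import cv2
p=cv2.imread('pics/top0.png')
import numpy as np
z=np.load('pics/top0.npz')['p'][:,:,::-1]
cv2.imwrite('pics/crop0.png',cv2.resize(z[125:265,80:395],None,fx=2.53,fy=2.53,interpolation=cv2.INTER_CUBIC))
E
```

```text
top bench z -0.641822297702447 2.8160334333932475
tray px [239. 165.] ((609.2371215820312, -4.637763977050781), (140.2619171142578, 128.1551971435547), 1.4446074962615967) z pct [-1.1  3.8 17.8]
tray px [349. 215.] ((476.9504699707031, -311.0348815917969), (130.8331298828125, 139.762451171875), 76.07657623291016) z pct [-1.   3.8 17.8]
tray px [116. 217.] ((454.8525695800781, 327.1449890136719), (132.54397583007812, 139.3454132080078), 85.89046478271484) z pct [-0.9  3.7 18.1]
scene bench z -0.9967239280884996 2.365992686312613
tray px [390.   8.] ((-808.3085327148438, -619.6063232421875), (298.09130859375, 197.07070922851562), 85.17308044433594) z pct [195.1 198.4 202.7]
tray px [219. 138.] ((482.5816650390625, -302.8566589355469), (137.75189208984375, 140.16514587402344), 76.13756561279297) z pct [-0.2  4.2 17.4]
tray px [246. 210.] ((614.3937377929688, 1.1847000122070312), (143.0804443359375, 134.6934814453125), 2.2859110832214355) z pct [ 0.1  4.  17.4]
tray px [372. 257.] ((460.9722900390625, 331.81988525390625), (131.28956604003906, 145.20660400390625), 85.88743591308594) z pct
[... 926 characters left out ...]
174 zt 47.2 zs 45.7 topc [ 516.8 -321.4] rect [ 517.2 -321.9] [41.4 18.4] 76.5 scene c [ 521.7 -317.8]
obj px800 [180. 312.] n 120 zt 56.4 zs 54.4 topc [496.8 324.1] rect [497.2 324.8] [27.1 27.5] 48.6 scene c [500.6 328.2]
obj px800 [299. 354.] n 109 zt 53.0 zs 50.8 topc [429.9 116.4] rect [429.  116.7] [26.2 27.9] 45.7 scene c [434.1 120. ]
obj px800 [368. 353.] n 99 zt 52.3 zs 50.3 topc [433.5  -0.7] rect [433.8   0.7] [26.6 26.6] 1.1 scene c [436.7   2.5]
obj px800 [ 56. 439.] n 572 zt 50.4 zs 0.0 topc [278.4 520. ] rect [279.4 519.6] [120.1 103.6] 11.8 scene c 0
obj px800 [630. 427.] n 180 zt 47.7 zs 46.3 topc [ 318.2 -449.9] rect [ 316.1 -449.9] [43.2 22. ] 78.8 scene c [ 322.6 -445.3]
```

View pics/crop0.png

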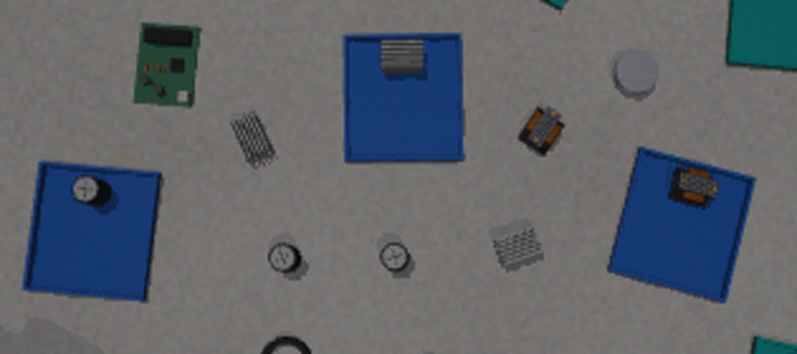

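The crop confirms it. Loose: capacitors at (284,257) and (395,257), heat sinks at (252,138) and (517,246), transformer at (541,130). Each blue tray holds the sample I expected. The second heat sink is missing from the list, so I'll measure it next and write the move helper.

```bash
cat >> m.py <<'E'
print("----hs2")
t0=ray("top",[445/1.5625,347/1.5625],40)[0];s0=ray("scene",[404/1.5625,244/1.5625],40)[0];print(t0,s0)
for n,c in(("top",t0),("scene",s0)):
    P=N[n][2].reshape(-1,3);b=P[(np.hypot(*(P[:,:2]-c[:2]).T)<32)&(P[:,2]>7)&(P[:,2]<60)]
    zt=np.percentile(b[:,2],90);t=b[b[:,2]>zt-8]
    print(n,len(b),zt,len(t),t.mean(0),cv2.minAreaRect(t[:,:2].astype(np.float32)))
E
python3 m.py|sed -n '/hs2/,$p'
cat > plan.py <<'E'
# usage: python3 plan.py x y z(TCP) theta(closing dir deg) -> normalised tool shift and turn
import sys
from h import *
x,y,z,th=map(float,sys.argv[1:5]);s=state();R=Ro.from_euler("xyz",s["tcp_rot"])
yaw=s["tcp_rot"][2];d=np.array([x,y,z])-s["eef_pos"];q=np.degrees(s["joints"])
t=R.inv().apply(d)/150
# q6 choice
q1=np.degrees(np.arctan2(y,x));c=[q1-th+k for k in(-360,-180,0,180,360) if abs(q1-th+k)<145]
q6=min(c,key=lambda v:abs(v-q[5]));dy=(q1-q6+90)-np.degrees(yaw);dy=(dy+180)%360-180
# a turn that levels the tool exactly
rv=(R.inv()*Ro.from_euler("xyz",[np.pi,0,yaw+np.radians(dy)])).as_rotvec()/(2*np.pi)
print("t",round(s["t"],2),"pos",s["eef_pos"].round(1),"yaw %.1f q6 %.0f->%.0f"%(np.degrees(yaw),q[5],q6),"dpos",d.round(1),"open %.3f grip %.1f"%(s["opening"],s["grip_force"]))
print("SHIFT",t.round(3),"TURN",rv.round(4),"rows min",np.ceil(max(np.linalg.norm(d)/41.7,abs(dy)/7.16)))
E
python3 plan.py 432 118 300 69.5
```

```text
----hs2
[ 447.54038115 -132.37170957   40.        ] [ 453.00431631 -125.9515021    40.        ]
top 116 43.900774519906804 85 [ 447.71396312 -132.00260157   41.13514568] ((448.99322509765625, -132.4995880126953), (27.922183990478516, 44.733551025390625), 19.627761840820312)
scene 219 41.20411061868772 112 [ 451.98188526 -129.41848784   39.42560992] ((451.5074157714844, -129.9304962158203), (33.31898880004883, 46.07095718383789), 19.894512176513672)
t 0.1 pos [218.8 585.4 404.2] yaw 159.5 q6 -6->-54 dpos [ 213.2 -467.4 -104.2] open 1.000 grip 0.0
SHIFT [-2.422 -2.42   0.697] TURN [-0.0002 -0.      0.    ] rows min 13.0
```

arm_command --rows '[[[-0.81, -0.807, 0.25, 0, 0, 0, 0.47], [-0.81, -0.807, 0.25, 0, 0, 0, 0.47], [-0.81, -0.807, 0.25, 0, 0, 0, 0.47], [-0.81, -0.807, 0.25, 0, 0, 0, 0.47], [-0.81, -0.807, 0.25, 0, 0, 0, 0.47], [-0.81, -0.807, 0.25, 0, 0, 0, 0.47]]]'

```text
t: 0.6
eef_pos: [291.2, 427.7, 366.8]
tcp_rot: [-3.14, -0.0, 2.781]
ft_force: [-0.2, 0.1, 0.5]
opening: 0.739
grip_force: 0.0
```

arm_command --rows '[[[-0.81, -0.807, 0.25, 0, 0, 0, 0.47], [-0.81, -0.807, 0.25, 0, 0, 0, 0.47], [-0.81, -0.807, 0.25, 0, 0, 0, 0.47], [-0.81, -0.807, 0.25, 0, 0, 0, 0.47], [-0.81, -0.807, 0.25, 0, 0, 0, 0.47], [-0.81, -0.807, 0.25, 0, 0, 0, 0.47]]]'

```text
t: 1.1
eef_pos: [362.8, 272.7, 329.5]
tcp_rot: [-3.141, -0.0, 2.781]
ft_force: [0.4, 0.3, 0.3]
opening: 0.738
grip_force: 0.0
```

```bash
python3 plan.py 432 118 290 69.5
```

```text
t 1.1 pos [362.8 272.7 329.5] yaw 159.3 q6 -41->-54 dpos [  69.2 -154.7  -39.5] open 0.738 grip 0.0
SHIFT [-0.796 -0.802  0.263] TURN [-0.     -0.0001 -0.0005] rows min 5.0
```

arm_command --rows '[[[-0.796, -0.802, 0.263, 0, 0, 0, 0.47], [-0.796, -0.802, 0.263, 0, 0, 0, 0.47], [-0.796, -0.802, 0.263, 0, 0, 0, 0.47], [-0.796, -0.802, 0.263, 0, 0, 0, 0.47], [-0.796, -0.802, 0.263, 0, 0, 0, 0.47], [-0.796, -0.802, 0.263, 0, 0, 0, 0.47], [-0.796, -0.802, 0.263, 0, 0, 0, 0.47]]]'

```text
t: 1.68
eef_pos: [431.6, 120.3, 290.4]
tcp_rot: [3.141, 0.0, 2.784]
ft_force: [-0.4, 0.7, -0.2]
opening: 0.732
grip_force: 0.0
```

```bash
python3 plan.py 432 118 209 69.5; python3 - <<'E'
from h import *
p,d=read_camera("scene");cv2.imwrite("pics/s1.png",cv2.resize(p[125:275,200:400,::-1],None,fx=4,fy=4,interpolation=cv2.INTER_CUBIC))
E
```

```text
t 1.68 pos [431.6 120.3 290.4] yaw 159.5 q6 -62->-54 dpos [  0.4  -2.3 -81.4] open 0.732 grip 0.0
SHIFT [-0.008 -0.014  0.543] TURN [ 0.0001  0.     -0.    ] rows min 2.0
```

View pics/s1.png

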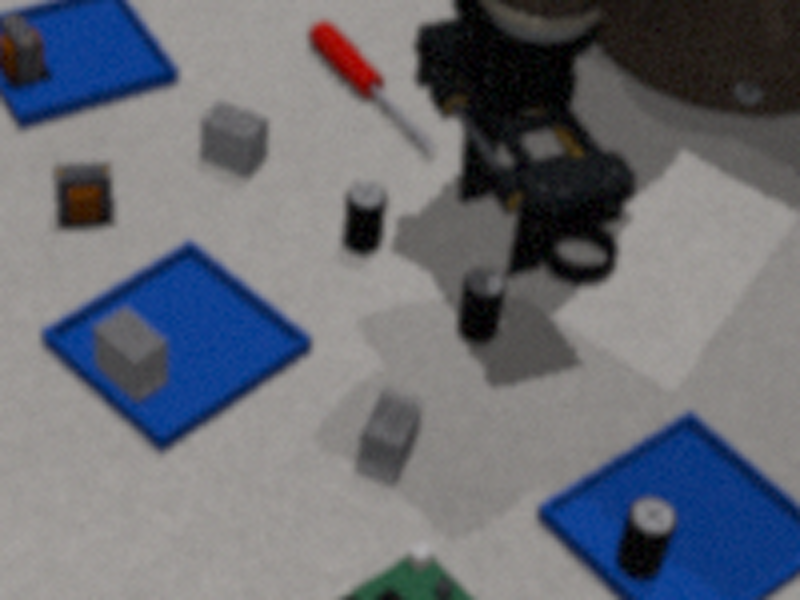

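The open gripper hangs over capacitor_a (482,300): fingertips at about (470,195) and (520,265). I'll check that alignment by projection.

```bash
cat >> h.py <<'E'
def proj(n,X):
    c=get_calibration(n);K=c["camera_matrix"];R=Ro.from_euler("xyz",c["orientation"]).as_matrix()
    q=(np.atleast_2d(X)-c["position"])@R;return np.c_[K[0,2]-K[0,0]*q[:,0]/q[:,2],K[1,2]+K[0,0]*q[:,1]/q[:,2]]
E
python3 - <<'E'
from h import *
s=state();p=s["eef_pos"];y=Ro.from_euler("xyz",s["tcp_rot"]).apply([0,1,0])
P=[p-[0,0,190]+k*y for k in(-47,-35,35,47)]+[[432,118,50],[432,118,0]]
print((proj("scene",P)-[200,125])*4)
E
```

```text
[[466.04163041 186.35550246]
 [473.38126713 197.58315357]
 [518.13980973 266.05156951]
 [526.16342093 278.32551583]
 [482.34130423 281.1623287 ]
 [473.63699828 329.43224922]]
```

arm_command --rows '[[[-0.008, -0.014, 0.2, 0, 0, 0, 0.47], [-0.008, -0.014, 0.4, 0, 0, 0, 0.47], [-0.008, -0.014, 0.543, 0, 0, 0, 0.47], [-0.008, -0.014, 0.543, 0, 0, 0, 0.47], [-0.008, -0.014, 0.543, 0, 0, 0, -1], [-0.008, -0.014, 0.543, 0, 0, 0, -1], [-0.008, -0.014, 0.543, 0, 0, 0, -1], [-0.008, -0.014, 0.543, 0, 0, 0, -1], [-0.008, -0.014, 0.543, 0, 0, 0, -1], [-0.008, -0.014, 0.543, 0, 0, 0, -1]]]'

```text
t: 2.57
eef_pos: [431.9, 116.7, 209.5]
tcp_rot: [3.141, 0.001, 2.784]
ft_force: [0.2, 0.2, 0.2]
opening: 0.37
grip_force: 0.0
```

```bash
python3 - <<'E'
import numpy as np
def slot(c,a,l):
    a=np.radians(a);return (np.array(c)+[l[0]*np.cos(a)-l[1]*np.sin(a),l[0]*np.sin(a)+l[1]*np.cos(a)]).round(1)
for n,c,a,L in(("cap",(458,329.5),-4.1,[(-25,30),(-25,-30)]),("hs",(611.8,-1.7),1.8,[(-25,30),(-25,-30)]),("tr",(479.8,-307),-13.9,[(-25,0)])):
    print(n,[slot(c,a,l) for l in L])
E
python3 plan.py 435.2 361.2 290 69.5
```

```text
cap [array([435.2, 361.2]), array([430.9, 301.4])]
hs [array([585.9,  27.5]), array([587.8, -32.5])]
tr [array([ 455.5, -301. ])]
t 2.57 pos [431.9 116.7 209.5] yaw 159.5 q6 -63->-30 dpos [  3.3 244.5  80.5] open 0.370 grip 0.0
SHIFT [ 0.549  1.535 -0.536] TURN [ 0.0001  0.0002 -0.    ] rows min 7.0
```

arm_command --rows '[[[0, 0, 0, 0, 0, 0, -1], [0, 0, 0, 0, 0, 0, -1], [0, 0, 0, 0, 0, 0, -1], [0, 0, 0, 0, 0, 0, -1], [0, 0, -0.15, 0, 0, 0, -1], [0, 0, -0.3, 0, 0, 0, -1], [0, 0, -0.54, 0, 0, 0, -1], [0, 0, -0.54, 0, 0, 0, -1]]]'

```text
t: 3.23
eef_pos: [432.3, 116.8, 294.2]
tcp_rot: [3.139, 0.006, 2.784]
ft_force: [0.1, 0.3, -0.5]
opening: 0.311
grip_force: 30.0
```

```bash
python3 plan.py 435.2 361.2 290 69.5
```

```text
t 3.23 pos [432.3 116.8 294.2] yaw 159.5 q6 -63->-30 dpos [  2.9 244.4  -4.2] open 0.311 grip 30.0
SHIFT [0.553 1.533 0.029] TURN [ 0.0005  0.0009 -0.    ] rows min 6.0
```

arm_command --rows '[[[0.277, 0.767, 0.015, 0, 0, 0, -1], [0.277, 0.767, 0.015, 0, 0, 0, -1], [0.277, 0.767, 0.015, 0, 0, 0, -1], [0.277, 0.767, 0.015, 0, 0, 0, -1]]]'

```text
t: 3.57
eef_pos: [433.0, 243.6, 287.3]
tcp_rot: [3.14, 0.001, 2.787]
ft_force: [-0.3, 0.4, -1.1]
opening: 0.31
grip_force: 30.0
```

arm_command --rows '[[[0.277, 0.767, 0.015, 0, 0, 0.15, -1], [0.277, 0.767, 0.015, 0, 0, 0.15, -1], [0.277, 0.767, 0.015, 0, 0, 0.15, -1], [0.277, 0.767, 0.015, 0, 0, 0.15, -1], [0.277, 0.767, 0.015, 0, 0, 0.15, -1], [0.277, 0.767, 0.015, 0, 0, 0.15, -1], [0.277, 0.767, 0.015, 0, 0, 0.15, -1], [0.277, 0.767, 0.015, 0, 0, 0.15, -1], [0.277, 0.767, 0.015, 0, 0, 0.15, -1]]]'

```text
t: 4.32
eef_pos: [434.5, 361.0, 284.7]
tcp_rot: [-3.141, 0.0, 1.837]
ft_force: [0.8, 0.2, -0.3]
opening: 0.311
grip_force: 30.0
```

```bash
python3 plan.py 435.2 361.2 214 15.5
```

```text
t 4.32 pos [434.5 361.  284.7] yaw 105.3 q6 18->24 dpos [  0.7   0.2 -70.7] open 0.311 grip 30.0
SHIFT [-0.     0.005  0.471] TURN [-0.0001  0.     -0.0007] rows min 2.0
```

arm_command --rows '[[[0, 0.005, 0.2, 0, 0, 0, -1], [0, 0.005, 0.38, 0, 0, 0, -1], [0, 0.005, 0.44, 0, 0, 0, -1], [0, 0.005, 0.473, 0, 0, 0, -1], [0, 0.005, 0.473, 0, 0, 0, -1], [0, 0.005, 0.473, 0, 0, 0, -1]]]'

```text
t: 4.82
eef_pos: [435.5, 361.6, 214.9]
tcp_rot: [3.141, -0.0, 1.843]
ft_force: [-0.7, -0.3, -1.3]
opening: 0.313
grip_force: 30.0
```

arm_command --rows '[[[0, 0, 0, 0, 0, 0, 0.05], [0, 0, 0, 0, 0, 0, 0.05], [0, 0, 0, 0, 0, 0, 0.05], [0, 0, 0, 0, 0, 0, 0.05], [0, 0, 0, 0, 0, 0, 0.05], [0, 0, -0.2, 0, 0, 0, 0.05], [0, 0, -0.5, 0, 0, 0, 0.05], [0, 0, -0.5, 0, 0, 0, 0.47], [0, 0, -0.5, 0, 0, 0, 0.47]]]'

```text
t: 5.57
eef_pos: [435.4, 361.7, 291.7]
tcp_rot: [3.137, -0.001, 1.841]
ft_force: [-0.4, 0.0, -0.3]
opening: 0.613
grip_force: 0.0
```

```bash
python3 plan.py 435 0.9 290 15.5; python3 - <<'E'
from h import *
p,d=read_camera("scene");cv2.imwrite("pics/s2.png",cv2.resize(p[200:300,310:450,::-1],None,fx=4,fy=4,interpolation=cv2.INTER_CUBIC))
E
```

```text
t 5.57 pos [435.4 361.7 291.7] yaw 105.5 q6 18->-15 dpos [  -0.4 -360.8   -1.7] open 0.613 grip 0.0
SHIFT [-2.317 -0.646  0.005] TURN [ 0.0007 -0.0002  0.    ] rows min 9.0
```

View pics/s2.png

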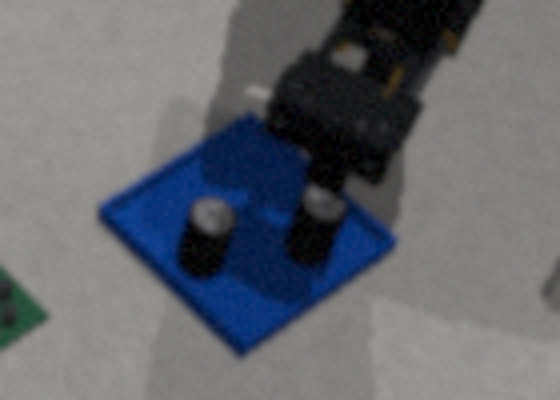

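The first capacitor stands upright on the tray floor at (315,230), clear of the walls and the sample at (208,238). Next is capacitor_b.

arm_command --rows '[[[-0.772, -0.215, 0, 0, 0, 0, 0.47], [-0.772, -0.215, 0, 0, 0, 0, 0.47], [-0.772, -0.215, 0, 0, 0, 0, 0.47], [-0.772, -0.215, 0, 0, 0, 0, 0.47]]]'

```text
t: 5.95
eef_pos: [434.4, 237.0, 288.0]
tcp_rot: [-3.137, 0.001, 1.839]
ft_force: [1.4, 0.8, 0.2]
opening: 0.733
grip_force: 0.0
```

arm_command --rows '[[[-0.772, -0.215, 0, 0, 0, 0, 0.47], [-0.772, -0.215, 0, 0, 0, 0, 0.47], [-0.772, -0.215, 0, 0, 0, 0, 0.47], [-0.772, -0.215, 0, 0, 0, 0, 0.47]]]'

```text
t: 6.28
eef_pos: [434.7, 116.9, 288.3]
tcp_rot: [-3.139, -0.0, 1.837]
ft_force: [0.6, 0.9, 0.5]
opening: 0.735
grip_force: 0.0
```

arm_command --rows '[[[-0.772, -0.215, 0, 0, 0, 0, 0.47], [-0.772, -0.215, 0, 0, 0, 0, 0.47], [-0.772, -0.215, 0, 0, 0, 0, 0.47], [-0.772, -0.215, 0, 0, 0, 0, 0.47], [-0.772, -0.215, 0, 0, 0, 0, 0.47]]]'

```text
t: 6.7
eef_pos: [434.9, -0.2, 288.5]
tcp_rot: [-3.14, -0.001, 1.838]
ft_force: [-0.2, -0.5, 0.2]
opening: 0.736
grip_force: 0.0
```

```bash
python3 plan.py 435 0.9 209 15.5
```

```text
t 6.7 pos [ 4.349e+02 -2.000e-01  2.885e+02] yaw 105.3 q6 -24->-15 dpos [  0.1   1.1 -79.5] open 0.736 grip 0.0
SHIFT [0.007 0.003 0.53 ] TURN [-0.0002 -0.0001 -0.0006] rows min 2.0
```

arm_command --rows '[[[0.007, 0.003, 0.25, 0, 0, 0, 0.47], [0.007, 0.003, 0.45, 0, 0, 0, 0.47], [0.007, 0.003, 0.53, 0, 0, 0, 0.47], [0.007, 0.003, 0.53, 0, 0, 0, -1], [0.007, 0.003, 0.53, 0, 0, 0, -1], [0.007, 0.003, 0.53, 0, 0, 0, -1], [0.007, 0.003, 0.53, 0, 0, 0, -1], [0.007, 0.003, 0.53, 0, 0, 0, -1], [0.007, 0.003, 0.53, 0, 0, 0, -1], [0.007, 0.003, 0.53, 0, 0, 0, -1]]]'

```text
t: 7.53
eef_pos: [435.1, 2.0, 210.4]
tcp_rot: [3.14, 0.0, 1.841]
ft_force: [-0.7, -0.0, 6.3]
opening: 0.308
grip_force: 30.0
```

arm_command --rows '[[[0, 0, 0, 0, 0, 0, -1], [0, 0, 0, 0, 0, 0, -1], [0, 0, 0, 0, 0, 0, -1], [0, 0, 0, 0, 0, 0, -1], [0, 0, -0.15, 0, 0, 0, -1], [0, 0, -0.35, 0, 0, 0, -1], [0, 0, -0.54, 0, 0, 0, -1], [0, 0, -0.54, 0, 0, 0, -1], [0, 0, -0.54, 0, 0, 0, -1]]]'

```text
t: 8.28
eef_pos: [434.9, 2.0, 292.0]
tcp_rot: [3.138, 0.001, 1.841]
ft_force: [-0.1, -0.3, -0.1]
opening: 0.306
grip_force: 30.0
```

```bash
python3 plan.py 430.9 301.4 290 15.5
```

```text
t 8.28 pos [434.9   2.  292. ] yaw 105.5 q6 -24->19 dpos [ -4.  299.4  -2. ] open 0.306 grip 30.0
SHIFT [1.931 0.507 0.013] TURN [ 0.0005  0.0002 -0.    ] rows min 8.0
```

arm_command --rows '[[[0.966, 0.253, 0.006, 0, 0, 0, -1], [0.966, 0.253, 0.006, 0, 0, 0, -1], [0.966, 0.253, 0.006, 0, 0, 0, -1], [0.966, 0.253, 0.006, 0, 0, 0, -1]]]'

```text
t: 8.62
eef_pos: [432.3, 154.4, 288.9]
tcp_rot: [-3.14, -0.0, 1.842]
ft_force: [0.1, -0.7, -0.1]
opening: 0.31
grip_force: 30.0
```

arm_command --rows '[[[0.966, 0.253, 0.006, 0, 0, 0, -1], [0.966, 0.253, 0.006, 0, 0, 0, -1], [0.966, 0.253, 0.006, 0, 0, 0, -1], [0.966, 0.253, 0.006, 0, 0, 0, -1], [0.966, 0.253, 0.006, 0, 0, 0, -1], [0.966, 0.253, 0.006, 0, 0, 0, -1]]]'

```text
t: 9.12
eef_pos: [430.1, 302.4, 287.6]
tcp_rot: [-3.139, 0.0, 1.844]
ft_force: [-0.5, -0.8, -0.8]
opening: 0.311
grip_force: 30.0
```

```bash
python3 plan.py 430.9 301.4 214.5 15.5
```

```text
t 9.12 pos [430.1 302.4 287.6] yaw 105.6 q6 12->19 dpos [  0.8  -1.  -73.1] open 0.311 grip 30.0
SHIFT [-0.008  0.004  0.487] TURN [-0.0003  0.0001  0.0004] rows min 2.0
```

arm_command --rows '[[[-0.008, 0.004, 0.2, 0, 0, 0, -1], [-0.008, 0.004, 0.38, 0, 0, 0, -1], [-0.008, 0.004, 0.45, 0, 0, 0, -1], [-0.008, 0.004, 0.487, 0, 0, 0, -1], [-0.008, 0.004, 0.487, 0, 0, 0, -1], [-0.008, 0.004, 0.487, 0, 0, 0, -1]]]'

```text
t: 9.62
eef_pos: [431.9, 300.1, 216.4]
tcp_rot: [3.142, -0.0, 1.841]
ft_force: [0.2, -0.9, -1.7]
opening: 0.306
grip_force: 30.0
```

arm_command --rows '[[[0, 0, 0, 0, 0, 0, 0.05], [0, 0, 0, 0, 0, 0, 0.05], [0, 0, 0, 0, 0, 0, 0.05], [0, 0, 0, 0, 0, 0, 0.05], [0, 0, 0, 0, 0, 0, 0.05], [0, 0, -0.2, 0, 0, 0, 0.05], [0, 0, -0.5, 0, 0, 0, 0.05], [0, 0, -0.5, 0, 0, 0, 0.47], [0, 0, -0.5, 0, 0, 0, 0.47]]]'

```text
t: 10.37
eef_pos: [431.7, 300.7, 293.3]
tcp_rot: [3.137, -0.001, 1.841]
ft_force: [-0.9, 0.7, 0.4]
opening: 0.614
grip_force: 0.0
```

```bash
python3 plan.py 561 160 290 -64.3;python3 plan.py 561 160 290 15.5
```

```text
t 10.37 pos [431.7 300.7 293.3] yaw 105.5 q6 12->80 dpos [ 129.3 -140.7   -3.3] open 0.614 grip 0.0
SHIFT [-1.134  0.58   0.023] TURN [ 0.0005 -0.0007  0.2217] rows min 12.0
t 10.37 pos [431.7 300.7 293.3] yaw 105.5 q6 12->0 dpos [ 129.3 -140.7   -3.3] open 0.614 grip 0.0
SHIFT [-1.134  0.58   0.023] TURN [ 0.0007 -0.0002  0.    ] rows min 5.0
```

arm_command --rows '[[[-0.9, 0.46, 0.023, 0, 0, 0.16, 0.47], [-0.9, 0.46, 0.023, 0, 0, 0.16, 0.47], [-0.9, 0.46, 0.023, 0, 0, 0.16, 0.47], [-0.9, 0.46, 0.023, 0, 0, 0.16, 0.47], [-0.9, 0.46, 0.023, 0, 0, 0.16, 0.47], [-0.9, 0.46, 0.023, 0, 0, 0.16, 0.47], [-0.9, 0.46, 0.023, 0, 0, 0.16, 0.47], [-0.9, 0.46, 0.023, 0, 0, 0.16, 0.47], [-0.9, 0.46, 0.023, 0, 0, 0.16, 0.47]]]'

```text
t: 11.12
eef_pos: [534.0, 188.8, 286.3]
tcp_rot: [-3.141, 0.001, 0.83]
ft_force: [0.6, 0.6, 0.1]
opening: 0.734
grip_force: 0.0
```

```bash
python3 plan.py 561 160 290 -64.3
```

```text
t 11.12 pos [534.  188.8 286.3] yaw 47.6 q6 55->80 dpos [ 27.  -28.8   3.7] open 0.734 grip 0.0
SHIFT [-0.02   0.262 -0.025] TURN [-0.0001  0.0002  0.0607] rows min 4.0
```

arm_command --rows '[[[-0.02, 0.262, 0, 0, 0, 0.0607, 0.47], [-0.02, 0.262, 0, 0, 0, 0.0607, 0.47], [-0.02, 0.262, 0, 0, 0, 0.0607, 0.47], [-0.02, 0.262, 0, 0, 0, 0.0607, 0.47], [-0.02, 0.262, 0, 0, 0, 0.0607, 0.47], [-0.02, 0.262, 0, 0, 0, 0.0607, 0.47]]]'

```text
t: 11.62
eef_pos: [561.1, 160.6, 287.2]
tcp_rot: [-3.141, 0.001, 0.461]
ft_force: [0.2, 0.1, 0.4]
opening: 0.736
grip_force: 0.0
```

```bash
python3 plan.py 561 160 208 -64.3; python3 - <<'E'
from h import *
p,d=read_camera("top");cv2.imwrite("pics/s3.png",cv2.resize(p[125:265,80:300,::-1],None,fx=3.6,fy=3.6,interpolation=cv2.INTER_CUBIC))
E
```

```text
t 11.62 pos [561.1 160.6 287.2] yaw 26.4 q6 73->80 dpos [ -0.1  -0.6 -79.2] open 0.736 grip 0.0
SHIFT [-0.002  0.003  0.528] TURN [-0.      0.0001  0.002 ] rows min 2.0
```

View pics/s3.png

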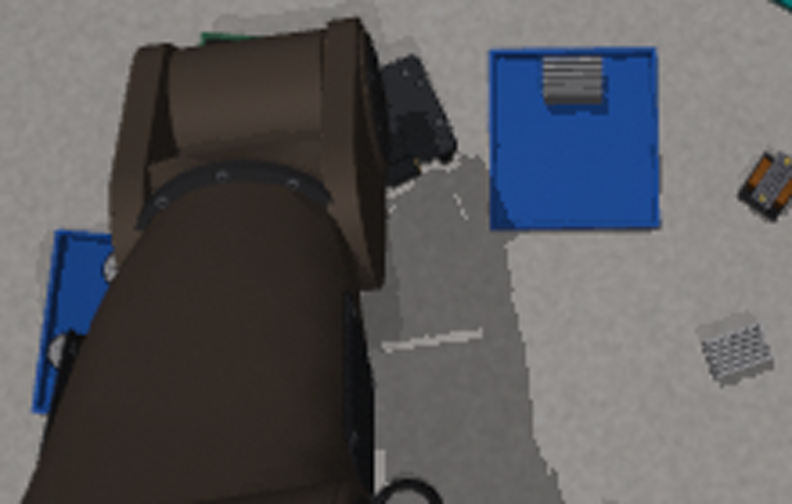

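The arm hides the part in this view, but tray and transformer are undisturbed. The pose numbers agree, so I'll descend.

arm_command --rows '[[[-0.002, 0.003, 0.25, 0, 0, 0.002, 0.47], [-0.002, 0.003, 0.45, 0, 0, 0.002, 0.47], [-0.002, 0.003, 0.53, 0, 0, 0.002, 0.47], [-0.002, 0.003, 0.53, 0, 0, 0.002, -1], [-0.002, 0.003, 0.53, 0, 0, 0.002, -1], [-0.002, 0.003, 0.53, 0, 0, 0.002, -1], [-0.002, 0.003, 0.53, 0, 0, 0.002, -1], [-0.002, 0.003, 0.53, 0, 0, 0.002, -1], [-0.002, 0.003, 0.53, 0, 0, 0.002, -1], [-0.002, 0.003, 0.53, 0, 0, 0.002, -1]]]'

```text
t: 12.5
eef_pos: [561.3, 159.8, 208.7]
tcp_rot: [3.141, -0.001, 0.442]
ft_force: [0.0, -1.8, 0.5]
opening: 0.304
grip_force: 0.6
```

arm_command --rows '[[[0, 0, 0, 0, 0, 0, -1], [0, 0, 0, 0, 0, 0, -1], [0, 0, 0, 0, 0, 0, -1], [0, 0, 0, 0, 0, 0, -1], [0, 0, -0.15, 0, 0, 0, -1], [0, 0, -0.35, 0, 0, 0, -1], [0, 0, -0.54, 0, 0, 0, -1], [0, 0, -0.54, 0, 0, 0, -1], [0, 0, -0.54, 0, 0, 0, -1]]]'

```text
t: 13.25
eef_pos: [561.2, 159.8, 290.3]
tcp_rot: [3.141, -0.003, 0.442]
ft_force: [-0.4, -1.4, -1.8]
opening: 0.294
grip_force: 29.9
```

```bash
python3 plan.py 585.9 27.5 290 1.8
```

```text
t 13.25 pos [561.2 159.8 290.3] yaw 25.3 q6 74->1 dpos [  24.7 -132.3   -0.3] open 0.294 grip 29.9
SHIFT [-0.229  0.868  0.002] TURN [ 0.0003 -0.0003 -0.1846] rows min 10.0
```

Opening is 28 mm, so the grasp is good.

arm_command --rows '[[[-0.229, 0.868, 0, 0, 0, -0.1846, -1], [-0.229, 0.868, 0, 0, 0, -0.1846, -1], [-0.229, 0.868, 0, 0, 0, -0.1846, -1], [-0.229, 0.868, 0, 0, 0, -0.1846, -1], [-0.229, 0.868, 0, 0, 0, -0.1846, -1], [-0.229, 0.868, 0, 0, 0, -0.1846, -1], [-0.229, 0.868, 0, 0, 0, -0.1846, -1], [-0.229, 0.868, 0, 0, 0, -0.1846, -1], [-0.229, 0.868, 0, 0, 0, -0.1846, -1], [-0.229, 0.868, 0, 0, 0, -0.1846, -1]]]'

```text
t: 14.08
eef_pos: [585.7, 27.3, 287.5]
tcp_rot: [-3.139, -0.0, 1.609]
ft_force: [0.1, 0.3, -0.8]
opening: 0.294
grip_force: 29.9
```

```bash
python3 plan.py 585.9 27.5 212.5 1.8
```

```text
t 14.08 pos [585.7  27.3 287.5] yaw 92.2 q6 -6->1 dpos [  0.2   0.2 -75. ] open 0.294 grip 29.9
SHIFT [0.001 0.003 0.5  ] TURN [-0.0004 -0.0001  0.0011] rows min 2.0
```

arm_command --rows '[[[0.001, 0.003, 0.2, 0, 0, 0.001, -1], [0.001, 0.003, 0.4, 0, 0, 0.001, -1], [0.001, 0.003, 0.47, 0, 0, 0.001, -1], [0.001, 0.003, 0.505, 0, 0, 0.001, -1], [0.001, 0.003, 0.505, 0, 0, 0.001, -1], [0.001, 0.003, 0.505, 0, 0, 0.001, -1]]]'

```text
t: 14.58
eef_pos: [586.3, 27.6, 213.1]
tcp_rot: [-3.141, -0.0, 1.596]
ft_force: [0.2, 0.6, -0.7]
opening: 0.29
grip_force: 30.0
```

arm_command --rows '[[[0, 0, 0, 0, 0, 0, 0.05], [0, 0, 0, 0, 0, 0, 0.05], [0, 0, 0, 0, 0, 0, 0.05], [0, 0, 0, 0, 0, 0, 0.05], [0, 0, 0, 0, 0, 0, 0.05], [0, 0, -0.2, 0, 0, 0, 0.05], [0, 0, -0.5, 0, 0, 0, 0.05], [0, 0, -0.5, 0, 0, 0, 0.47], [0, 0, -0.5, 0, 0, 0, 0.47]]]'

```text
t: 15.33
eef_pos: [586.6, 27.6, 290.8]
tcp_rot: [3.137, 0.0, 1.596]
ft_force: [0.6, 1.0, -0.1]
opening: 0.617
grip_force: 0.0
```

```bash
python3 plan.py 450 -131 290 19.6
```

```text
t 15.33 pos [586.6  27.6 290.8] yaw 91.4 q6 -5->-36 dpos [-136.6 -158.6   -0.8] open 0.617 grip 0.0
SHIFT [-1.034e+00 -9.370e-01  1.000e-03] TURN [ 0.0008  0.0002 -0.0505] rows min 6.0
```

arm_command --rows '[[[-1, -0.937, 0, 0, 0, -0.05, 0.47], [-1, -0.937, 0, 0, 0, -0.05, 0.47], [-1, -0.937, 0, 0, 0, -0.05, 0.47], [-1, -0.937, 0, 0, 0, -0.05, 0.47], [-1, -0.937, 0, 0, 0, -0.05, 0.47], [-1, -0.937, 0, 0, 0, -0.05, 0.47], [-1, -0.937, 0, 0, 0, -0.05, 0.47], [-1, -0.937, 0, 0, 0, -0.05, 0.47]]]'

```text
t: 16.0
eef_pos: [449.8, -125.9, 287.8]
tcp_rot: [-3.141, -0.001, 1.909]
ft_force: [0.8, 0.3, 0.0]
opening: 0.735
grip_force: 0.0
```

```bash
python3 plan.py 450 -131 208 19.6
```

```text
t 16.0 pos [ 449.8 -125.9  287.8] yaw 109.4 q6 -43->-36 dpos [  0.2  -5.1 -79.8] open 0.735 grip 0.0
SHIFT [-0.033 -0.01   0.532] TURN [-0.0001 -0.0001 -0.0006] rows min 2.0
```

arm_command --rows '[[[-0.033, -0.01, 0.2, 0, 0, 0, 0.47], [-0.033, -0.01, 0.4, 0, 0, 0, 0.47], [-0.033, -0.01, 0.532, 0, 0, 0, 0.47], [-0.033, -0.01, 0.532, 0, 0, 0, -1], [-0.033, -0.01, 0.532, 0, 0, 0, -1], [-0.033, -0.01, 0.532, 0, 0, 0, -1], [-0.033, -0.01, 0.532, 0, 0, 0, -1], [-0.033, -0.01, 0.532, 0, 0, 0, -1], [-0.033, -0.01, 0.532, 0, 0, 0, -1], [-0.033, -0.01, 0.532, 0, 0, 0, -1]]]'

```text
t: 16.83
eef_pos: [449.9, -131.0, 209.1]
tcp_rot: [3.141, 0.001, 1.91]
ft_force: [-0.2, -0.0, 0.4]
opening: 0.297
grip_force: 0.2
```

arm_command --rows '[[[0, 0, 0, 0, 0, 0, -1], [0, 0, 0, 0, 0, 0, -1], [0, 0, 0, 0, 0, 0, -1], [0, 0, 0, 0, 0, 0, -1], [0, 0, -0.15, 0, 0, 0, -1], [0, 0, -0.35, 0, 0, 0, -1], [0, 0, -0.54, 0, 0, 0, -1], [0, 0, -0.54, 0, 0, 0, -1], [0, 0, -0.54, 0, 0, 0, -1]]]'

```text
t: 17.58
eef_pos: [449.7, -131.0, 290.7]
tcp_rot: [3.139, 0.002, 1.91]
ft_force: [0.1, -0.0, -0.8]
opening: 0.293
grip_force: 30.0
```

```bash
python3 plan.py 587.8 -32.5 290 1.8;  python3 - <<'E'
from h import *
p,d=read_camera("top");cv2.imwrite("pics/s4.png",cv2.resize(p[125:265,80:395,::-1],None,fx=2.53,fy=2.53,interpolation=cv2.INTER_CUBIC))
E
```

```text
t 17.58 pos [ 449.7 -131.   290.7] yaw 109.4 q6 -44->-5 dpos [138.1  98.5  -0.7] open 0.293 grip 30.0
SHIFT [0.313 1.086 0.007] TURN [0.0004 0.0003 0.0489] rows min 5.0
```

View pics/s4.png

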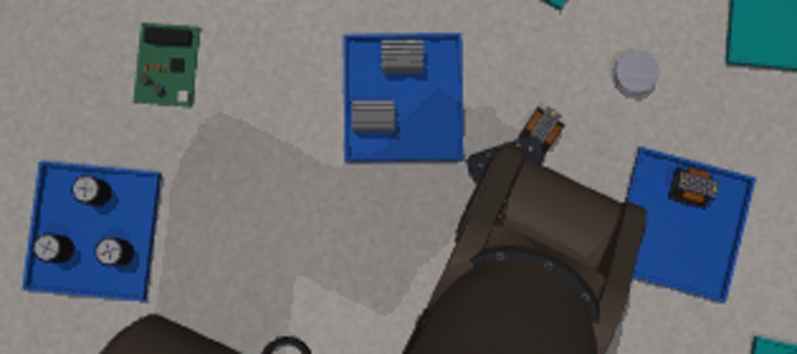

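Both capacitors stand in their tray at (48,247) and (112,250). Heat sink 1 stands in its tray at (374,115), and the board at (168,65) hasn't moved. Next I'll place heat sink 2.

arm_command --rows '[[[0.313, 1, 0, 0, 0, 0.0489, -1], [0.313, 1, 0, 0, 0, 0.0489, -1], [0.313, 1, 0, 0, 0, 0.0489, -1], [0.313, 1, 0, 0, 0, 0.0489, -1], [0.313, 1, 0, 0, 0, 0.0489, -1], [0.313, 1, 0, 0, 0, 0.0489, -1], [0.313, 1, 0, 0, 0, 0.0489, -1]]]'

```text
t: 18.22
eef_pos: [575.1, -36.9, 288.0]
tcp_rot: [-3.139, -0.001, 1.603]
ft_force: [0.0, -0.3, -0.8]
opening: 0.291
grip_force: 30.0
```

```bash
python3 plan.py 587.8 -32.5 212.5 1.8
```

```text
t 18.22 pos [575.1 -36.9 288. ] yaw 91.9 q6 -12->-5 dpos [ 12.7   4.4 -75.5] open 0.291 grip 30.0
SHIFT [0.026 0.087 0.503] TURN [-0.0005 -0.0001  0.0002] rows min 2.0
```

arm_command --rows '[[[0.026, 0.087, 0, 0, 0, 0, -1], [0.026, 0.087, 0.2, 0, 0, 0, -1], [0.026, 0.087, 0.4, 0, 0, 0, -1], [0.026, 0.087, 0.47, 0, 0, 0, -1], [0.026, 0.087, 0.508, 0, 0, 0, -1], [0.026, 0.087, 0.508, 0, 0, 0, -1], [0.026, 0.087, 0.508, 0, 0, 0, -1]]]'

```text
t: 18.8
eef_pos: [588.3, -33.2, 213.9]
tcp_rot: [-3.141, -0.0, 1.602]
ft_force: [-0.2, 0.8, -1.7]
opening: 0.293
grip_force: 30.0
```

arm_command --rows '[[[0, 0, 0, 0, 0, 0, 0.05], [0, 0, 0, 0, 0, 0, 0.05], [0, 0, 0, 0, 0, 0, 0.05], [0, 0, 0, 0, 0, 0, 0.05], [0, 0, 0, 0, 0, 0, 0.05], [0, 0, -0.2, 0, 0, 0, 0.05], [0, 0, -0.5, 0, 0, 0, 0.05], [0, 0, -0.5, 0, 0, 0, 0.6], [0, 0, -0.5, 0, 0, 0, 0.6]]]'

```text
t: 19.55
eef_pos: [588.8, -32.5, 290.7]
tcp_rot: [3.137, 0.001, 1.603]
ft_force: [-0.3, -0.1, -0.5]
opening: 0.614
grip_force: 0.0
```

```bash
python3 plan.py 577.7 -155.5 290 -43.6
```

```text
t 19.55 pos [588.8 -32.5 290.7] yaw 91.8 q6 -11->29 dpos [ -11.1 -123.    -0.7] open 0.614 grip 0.0
SHIFT [-0.817 -0.1    0.005] TURN [ 0.0008 -0.0002  0.1262] rows min 7.0
```

arm_command --rows '[[[-0.817, -0.1, 0, 0, 0, 0.1262, 0.6], [-0.817, -0.1, 0, 0, 0, 0.1262, 0.6], [-0.817, -0.1, 0, 0, 0, 0.1262, 0.6], [-0.817, -0.1, 0, 0, 0, 0.1262, 0.6], [-0.817, -0.1, 0, 0, 0, 0.1262, 0.6], [-0.817, -0.1, 0, 0, 0, 0.1262, 0.6], [-0.817, -0.1, 0, 0, 0, 0.1262, 0.6], [-0.817, -0.1, 0, 0, 0, 0.1262, 0.6], [-0.817, -0.1, 0, 0, 0, 0.1262, 0.6]]]'

```text
t: 20.3
eef_pos: [577.3, -155.5, 287.3]
tcp_rot: [-3.14, 0.001, 0.812]
ft_force: [0.7, -0.3, -1.0]
opening: 0.799
grip_force: 0.0
```

```bash
python3 plan.py 577.5 -155.5 208 -43.6
```

```text
t 20.3 pos [ 577.3 -155.5  287.3] yaw 46.5 q6 22->29 dpos [  0.2  -0.  -79.3] open 0.799 grip 0.0
SHIFT [0.001 0.002 0.529] TURN [-0.0002  0.0001  0.0003] rows min 2.0
```

arm_command --rows '[[[0.001, 0.002, 0.2, 0, 0, 0, 0.6], [0.001, 0.002, 0.4, 0, 0, 0, 0.6], [0.001, 0.002, 0.535, 0, 0, 0, 0.6], [0.001, 0.002, 0.535, 0, 0, 0, -1], [0.001, 0.002, 0.535, 0, 0, 0, -1], [0.001, 0.002, 0.535, 0, 0, 0, -1], [0.001, 0.002, 0.535, 0, 0, 0, -1], [0.001, 0.002, 0.535, 0, 0, 0, -1], [0.001, 0.002, 0.535, 0, 0, 0, -1], [0.001, 0.002, 0.535, 0, 0, 0, -1]]]'

```text
t: 21.13
eef_pos: [578.0, -155.7, 209.3]
tcp_rot: [3.14, -0.001, 0.81]
ft_force: [-0.8, 0.4, 7.6]
opening: 0.461
grip_force: 30.0
```

arm_command --rows '[[[0, 0, 0, 0, 0, 0, -1], [0, 0, 0, 0, 0, 0, -1], [0, 0, 0, 0, 0, 0, -1], [0, 0, 0, 0, 0, 0, -1], [0, 0, -0.1, 0, 0, 0, -1], [0, 0, -0.25, 0, 0, 0, -1], [0, 0, -0.4, 0, 0, 0, -1], [0, 0, -0.54, 0, 0, 0, -1], [0, 0, -0.54, 0, 0, 0, -1]]]'

```text
t: 21.88
eef_pos: [578.2, -155.7, 292.9]
tcp_rot: [3.136, -0.002, 0.81]
ft_force: [-0.1, -0.0, -0.8]
opening: 0.457
grip_force: 30.0
```

```bash
python3 plan.py 455.5 -301 290 -13.9;python3 plan.py 455.5 -301 290 -43.6;  python3 - <<'E'
from h import *
p,d=read_camera("scene");cv2.imwrite("pics/s5.png",cv2.resize(p[90:230,130:330,::-1],None,fx=4,fy=4,interpolation=cv2.INTER_CUBIC))
E
```

```text
t 21.88 pos [ 578.2 -155.7  292.9] yaw 46.4 q6 22->-20 dpos [-122.7 -145.3   -2.9] open 0.457 grip 30.0
SHIFT [-1.266  0.075  0.017] TURN [ 0.0009 -0.0001 -0.0825] rows min 5.0
t 21.88 pos [ 578.2 -155.7  292.9] yaw 46.4 q6 22->10 dpos [-122.7 -145.3   -2.9] open 0.457 grip 30.0
SHIFT [-1.266  0.075  0.017] TURN [ 0.0008 -0.0004 -0.    ] rows min 5.0
```

View pics/s5.png

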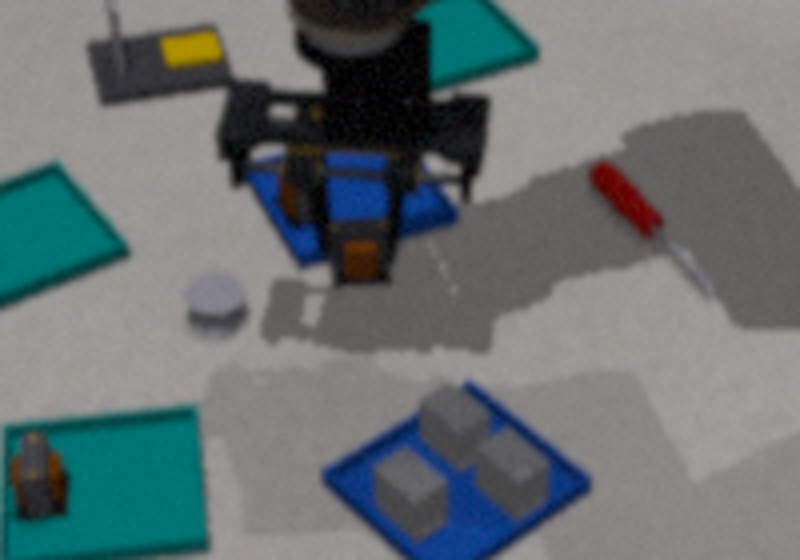

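The transformer hangs level in the fingers at (362,255), and all three heat sinks stand flat in their tray at (453,425), (410,490) and (512,470). I'll carry the transformer over.

arm_command --rows '[[[-0.65, 0.038, 0, 0, 0, 0, -1], [-0.65, 0.038, 0, 0, 0, 0, -1], [-0.65, 0.038, 0, 0, 0, 0, -1], [-0.65, 0.038, 0, 0, 0, 0, -1]]]'

```text
t: 22.27
eef_pos: [512.6, -232.2, 287.8]
tcp_rot: [-3.139, 0.001, 0.807]
ft_force: [1.3, -0.6, -2.2]
opening: 0.457
grip_force: 30.0
```

arm_command --rows '[[[-0.65, 0.038, 0, 0, 0, -0.0825, -1], [-0.65, 0.038, 0, 0, 0, -0.0825, -1], [-0.65, 0.038, 0, 0, 0, -0.0825, -1], [-0.65, 0.038, 0, 0, 0, -0.0825, -1], [-0.65, 0.038, 0, 0, 0, -0.0825, -1], [-0.65, 0.038, 0, 0, 0, -0.0825, -1], [-0.65, 0.038, 0, 0, 0, -0.0825, -1]]]'

```text
t: 22.85
eef_pos: [451.8, -304.3, 288.3]
tcp_rot: [-3.141, -0.001, 1.326]
ft_force: [0.6, 0.1, -2.2]
opening: 0.454
grip_force: 30.0
```

```bash
python3 plan.py 450.7 -299.8 213 -13.9
```

```text
t 22.85 pos [ 451.8 -304.3  288.3] yaw 76.0 q6 -27->-20 dpos [ -1.1   4.5 -75.3] open 0.454 grip 30.0
SHIFT [ 0.027 -0.014  0.502] TURN [-0.0001 -0.0001 -0.0003] rows min 2.0
```

arm_command --rows '[[[0.027, -0.014, 0.2, 0, 0, 0, -1], [0.027, -0.014, 0.4, 0, 0, 0, -1], [0.027, -0.014, 0.47, 0, 0, 0, -1], [0.027, -0.014, 0.506, 0, 0, 0, -1], [0.027, -0.014, 0.506, 0, 0, 0, -1], [0.027, -0.014, 0.506, 0, 0, 0, -1], [0.027, -0.014, 0.506, 0, 0, 0, -1]]]'

```text
t: 23.43
eef_pos: [450.8, -300.2, 213.7]
tcp_rot: [3.141, 0.0, 1.328]
ft_force: [-0.0, 1.1, -2.8]
opening: 0.454
grip_force: 30.0
```

arm_command --rows '[[[0, 0, 0, 0, 0, 0, 0.18], [0, 0, 0, 0, 0, 0, 0.18], [0, 0, 0, 0, 0, 0, 0.18], [0, 0, 0, 0, 0, 0, 0.18], [0, 0, 0, 0, 0, 0, 0.18], [0, 0, -0.2, 0, 0, 0, 0.18], [0, 0, -0.5, 0, 0, 0, 0.18], [0, 0, -0.8, 0, 0, 0, 0.18], [-0.6, 0, -1, 0, 0, 0, 0.18], [-1, 0, -1, 0, 0, 0, 0.18]]]'

```text
t: 24.27
eef_pos: [431.7, -377.0, 353.8]
tcp_rot: [3.137, 0.003, 1.331]
ft_force: [1.1, -0.6, 0.1]
opening: 0.589
grip_force: 0.0
```

arm_command --rows '[[[-1, 0, 0, 0, 0, 0, 0.18], [-1, 0, 0, 0, 0, 0, 0.18], [-1, 0, 0, 0, 0, 0, 0.18], [-1, 0, 0, 0, 0, 0, 0.18], [-1, 0, 0, 0, 0, 0, 0.18], [-1, 0, 0, 0, 0, 0, 0.18]]]'

```text
t: 24.77
eef_pos: [394.5, -523.9, 349.3]
tcp_rot: [-3.141, -0.001, 1.326]
ft_force: [0.1, 1.3, -0.7]
opening: 0.592
grip_force: 0.0
```

```bash
python3 - <<'E'
from h import *
s=state();print(s["t"],s["eef_pos"])
for n in("top","scene"):
    p,d=read_camera(n);cv2.imwrite(f"pics/f_{n}.png",cv2.resize(p[:,:,::-1],(800,600),interpolation=cv2.INTER_CUBIC))
E
```

```text
24.7667 [ 394.51449099 -523.92028466  349.27372551]
```

View pics/f_top.png

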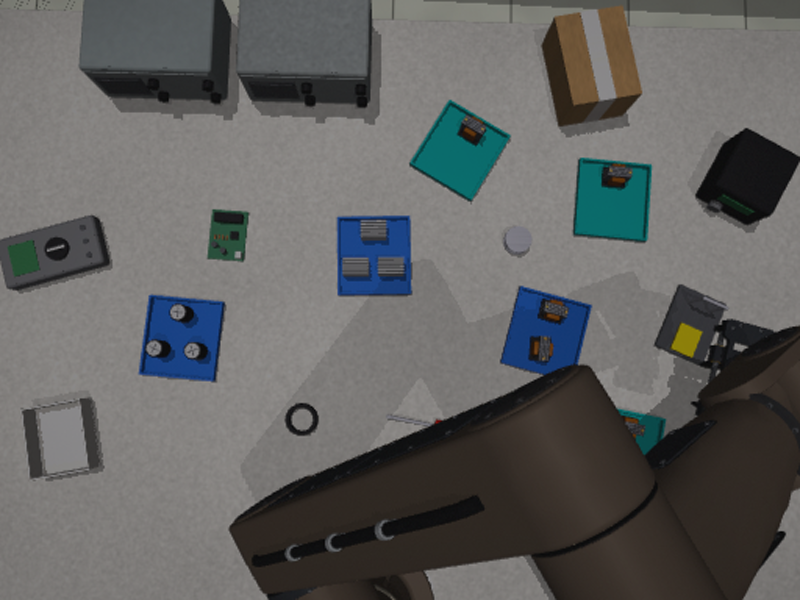

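View pics/f_scene.png

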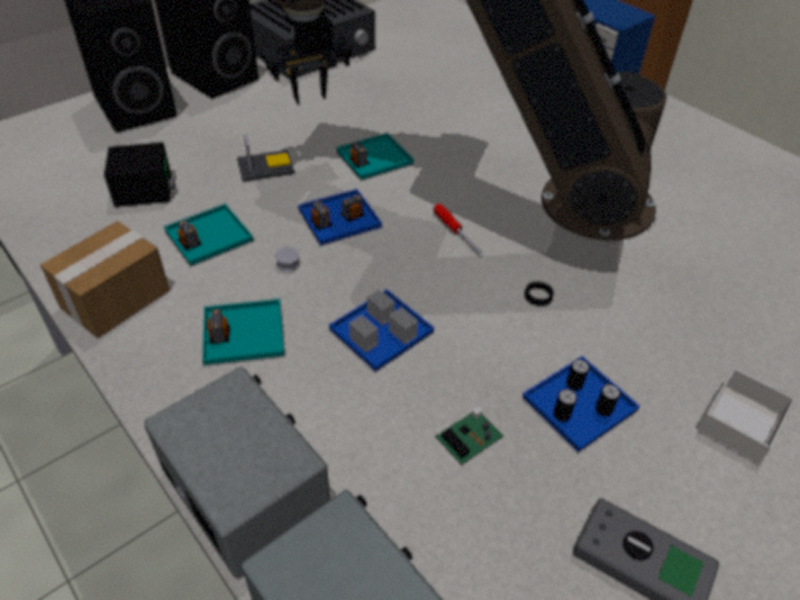

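All five parts stand upright in the right trays: capacitors at (157,349) and (195,350), heat sinks at (355,267) and (391,266), transformer at (541,348) in the top view. The board is still at (229,235), and the arm is clear at about 160 mm over the bench.

```bash
python3 -c "
from cell import *
print(job_done())"
```

```text
the job is handed in; nothing more can be done
None
```

All five parts are upright in the trays with their matching samples, the circuit board was not moved, and the job was handed in at about 25 s of the 112 s limit.

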